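# Change over the nail cases

### The arm

A 6-joint arm with a two-finger parallel gripper is mounted at the origin on the work surface. World frame = base frame: x ahead of the robot, y to its left, z up, the work surface at z = 0. Lengths are in m, angles in rad, forces in N, time in s.
With the tool pointing down it reaches from about 0.275 to 0.775 m from the base axis. Payload 14.6 kg.
Tool frame: the origin (TCP) lies midway between the tips of the shut fingers; the grasp point (between the pads) lies 19 mm behind it; z points along the fingers, y is the line along which they close (so a half turn about z gives the same grasp; the last joint's range is limited). The gripper opens to 85 mm and grips with 20 to 120 N. Pads are 22 mm wide; open, the fingers measure 114 mm over their backs; the gripper's body (76 mm by 85 mm) begins 54 mm behind the grasp point. The pads swing forward as they close: fully open they stand 13 mm farther back than shut.
Start: joints at [-1.274, 0.263, -0.048, 1.259, 0, 1.415], TCP at [0.229, -0.472, 0.231] pointing down, gripper open.
Joint ranges: [-2.65, 2.65], [-0.89, 1.7], [-1.18, 1.37], [-2.13, 2.11], [-1.35, 1.29], [-3.14, 3.14]. Speed limits (rad/s): [1.89, 1.89, 2.57, 2.79, 3.14, 3.14].

### API

Orientations are given as a unit quaternion [x, y, z, w].
In Python, from plant import env gives the robot as it stands.
- The arm moves only by the tool carry_out, never from a script. Its argument "plan" is a list that holds one entry, the list of rows, each a list of 7 numbers: the shift along the world's x, y, z in mm, then the turn, a rotation vector about the world's x, y, z in degrees, then the opening in per cent of the stroke, from 0 (shut) to 100 (fully open). In form: [[[tx, ty, tz, rx, ry, rz, grip], ...]]. A call has exactly 8 rows; each row is the pose to reach, as a shift and turn from the pose commanded when the call began; what a row does not reach only later rows make up. A row lasts 1/8 s, in which the tool goes at most 62.5 mm and 10.7 degrees, less where a joint would pass 70% of its speed; a pose out of reach is approached as far as the arm can. A call with a gripper value outside its range is refused whole. The fingers move at their own pace and stop on an object; the grip force is fixed at half the most. Time passes only in rows, so rows that repeat a pose let the fingers close, or fill a call up. It gives the time, the measured TCP pose, the force, the opening and the grip force at its end, in the units of the state.
- env.read_state(): the state, without advancing time (a new reading comes with each control period).
- env.camera(name): name is "scene" or "side" or "wrist"; returns the picture (480x640x3 uint8, blue, green, red); there is no depth.
- env.get_calibration(name): a dict with "camera_matrix" (3x3 intrinsics, pixels), "R" (3x3) and "t" (3): a world point X has camera coordinates R X + t. Camera axes: x right, y down, z forward; pixel columns grow to the right and rows downward; lengths in m; the calibration is good to about 2 mm. The wrist camera is an equidistant fisheye: a pixel r from the principal point sees the ray r / f radians off the axis. A picture is of the moment at which its call begins: read the wrist's pose just before it. get_calibration takes no time and is no camera call; for the wrist camera it gives the pose at the moment of the call.
- env.finish_job(): hands the job in; it is judged then, once.
Trained networks look in the newest picture that a camera, given by its name, has taken for a name from the list of things; names that differ only in an ending like _2 or _b are one class to them, and where a whole thing is asked for, a point or a joint stands for the part that bears it (a point fixed in the world has none). Each returns a list of dicts, best first, with "score" (0 to 1); they miss things now and then, are a little off and sometimes report something else, mostly with a low value. They report only what shows in the picture. A call takes as long as a camera call. They do not tell look-alikes from the thing itself.
- env.find_in(camera, target): "at" ([x, y, z] in m, in the coordinates of the camera as it stood for that picture, good to about 4 mm: the middle of the surface that is visible of it).
- env.trace(camera, target): "mask" (480x640 bool, what is visible of it).
- env.landmark_of(camera, target): "at" ([x, y, z] in m, in the coordinates of the camera as it stood for that picture, good to about 4 mm: a listed point, or the origin of a listed thing).
The state is a dict: "t": time; "joint_positions": joint angles; "dq": joint speeds; "joint_torque": joint torques, N m; "ee_pos": TCP position; "tcp_rot": TCP orientation; "force": force on the tool from outside, world axes, zero at the start; "torque": the same for the moment, N m; "width": finger opening in m; "grip_force": force on a finger pad.
Only numpy, scipy, OpenCV 4.12 (cv2) and the standard library are available. Lean on these libraries where they do the work, as an engineer would, in place of code of your own. Each camera call takes 0.05 s, during which the arm holds its last target. There are 200 camera calls.

### The job

We are changing from small nails to large ones, and slate chips must not get into the small nails: push the small nail case's open lid over so that it falls shut, and flip the large nail case's lid up and back past upright so that it stays open by itself. Do it with light pushes of the fingertips, without pinching or lifting either case or its lid in the gripper. Keep both cases where they stand and leave everything else on the bench alone.

Things in the scene. Friction and masses are not known exactly. Their poses are not given: they have to be found in the camera images.
- large_case: The large nail case: an open-topped sheet-steel box, painted green, 130 mm deep (its x), 170 mm wide (its y), 90 mm tall, walls 4 mm, about 3 kg with its nails, standing loose on the bench. Origin at the centre of its underside, z up; its front faces -x, its lid hinges along the top of its +x (far) side.
- large_lid (a joint): Angle of the large case's lid in rad: 0 shut (flat on the box), grows as the front of the lid swings up and back about the far edge; 1.57 upright, 1.95 leaning back against its stop. Low-friction hinge with no spring: below about 1.57 the lid falls shut, above it falls open. Starts shut.
- large_lid_hinge (a point): Point on the hinge line of the large lid, midway along it, 65 mm towards the far side (+x) from the case's origin and 91 mm above the case's underside. Its axes turn with the lid; -x runs from the hinge to the lip, y along the hinge.
- large_lid_lip (a point): Middle of the front edge of the large lid's lip (half way through its 5 mm thickness), 155 mm from the hinge; it moves with the lid. The lid is a 5 mm steel sheet, 130 x 170 mm, about 0.2 kg; the lip, 80 mm wide, sticks out 25 mm past the middle of the box's front with free space under it.
- small_case: The small nail case: same make and colour, 100 mm deep (its x), 120 mm wide (its y), 70 mm tall, walls 4 mm, about 2 kg, standing loose on the bench. Origin at the centre of its underside, z up; front faces -x, lid hinged along the top of its +x side.
- small_lid (a joint): Angle of the small case's lid in rad, read as for the large lid: 0 shut, 1.57 upright, 1.95 leaning back at its stop. Starts open (leaning back). Let go on the front side of upright it falls shut by itself. Lid 100 x 120 x 5 mm, about 0.1 kg, its lip 60 mm wide and 20 mm long.
- small_lid_hinge (a point): Point on the hinge line of the small lid, midway along it, 50 mm towards the far side (+x) from the case's origin and 71 mm above the case's underside. Its axes turn with the lid.
- small_lid_lip (a point): Middle of the front edge of the small lid's lip (half way through its 5 mm thickness), 120 mm from the hinge. It moves with the lid; with the lid open it is the topmost edge, about 182 mm above the bench.
- jar: Bystander, loose: a squat glass jar with a steel cap, 60 mm across, 80 mm tall, standing between the two cases towards their far side. Origin at the centre of its underside.
- whetstone: Bystander, loose: a grey whetstone 170 x 50 x 28 mm lying in front of and between the cases, towards the robot. Origin at the centre of its underside.
- hammer: Bystander, loose: a hammer 280 mm long lying on the robot's left. Origin at the centre of its underside.
- slate_pile: Bystander, loose: four small slate offcuts as one pile, 150 x 110 x 32 mm, on the robot's right. Origin at the centre of its underside.
- mug: Bystander, loose: a white mug, 80 mm across, 95 mm tall, far left. Origin at the centre of its underside.
- can: Bystander, loose: a plain metal can, 66 mm across, 100 mm tall, far right. Origin at the centre of its underside.
- steel_rule: Bystander, loose: a flat steel bar 30 x 200 x 5 mm lying beyond the cases. Origin at the centre of its underside.
Not all that is in view belongs to the job. Leave any pink or purple look-alike of the small_case alone.

How it is judged:
By the outcome, as a careful person would: the job done as asked, in the order asked, and still so for the second after the job is handed in, with the robot touching nothing.
It also fails if it takes over 58 s, if anything falls off the work surface, if the arm or the gripper's body presses on something with over 40 N, if the wrist force passes 120 N, or if a joint passes its speed limit or range.

## Working session

There is one attempt and no reset: what is moved stays moved. The work goes in short steps, Python scripts to look and compute and a tool call to move; the robot and the scene stay as the last step left them, time stands still between calls to the robot, and variables do not carry over. Pictures are saved under pics/ and viewed, at most 10 in all, crops included, and the job is handed in when it is done.

Besides the shell and the picture viewer there is one more tool, called after "Emit:" by a JSON object that holds its "method" and its "body". carry_out: Moves the arm, as the interface text tells. Its arguments: {"type":"object","properties":{"plan":{"type":"array"}},"required":["plan"]}

```bash
mkdir -p pics; ls; cat > h.py <<'E'
from plant import env
import numpy as np, cv2
def w(c,p,cal):
    return np.array(cal["R"]).T@(np.array(p)-np.array(cal["t"]))
E
python3 - <<'E'
from h import *
for c in ("scene","side"):
    im=env.camera(c); cv2.imwrite(f"pics/{c}0.png",im); cal=env.get_calibration(c)
    for n in ["large_case","small_case","large_lid_hinge","large_lid_lip","small_lid_hinge","small_lid_lip","jar","whetstone"]:
        for r in env.landmark_of(c,n)[:3]:
            p=w(c,r["at"],cal); k=cal["camera_matrix"]@np.array(r["at"]); print(c,n,round(r["score"],2),p.round(3),(k[:2]/k[2]).round())
s=env.read_state();print(s["t"],s["ee_pos"],s["tcp_rot"],s["width"])
E
```

```text
pics
scene large_case 0.5 [ 0.618  0.403 -0.002] [480. 271.]
scene small_case 0.98 [ 0.798 -0.326  0.003] [199. 388.]
scene small_case 0.7 [ 0.409 -0.255  0.001] [220. 242.]
scene small_case 0.68 [ 0.189 -0.328  0.002] [189. 186.]
scene large_lid_hinge 0.61 [0.637 0.195 0.091] [411. 270.]
scene large_lid_hinge 0.19 [ 0.595 -0.208 -0.003] [244. 301.]
scene large_lid_lip 0.77 [0.49  0.148 0.096] [377. 223.]
scene small_lid_hinge 0.87 [ 0.366 -0.22   0.069] [228. 212.]
scene small_lid_hinge 0.73 [ 0.843 -0.339  0.068] [188. 400.]
scene small_lid_hinge 0.72 [ 0.161 -0.371  0.071] [169. 164.]
scene small_lid_lip 0.97 [ 0.692 -0.191  0.181] [247. 297.]
scene small_lid_lip 0.94 [ 0.225 -0.268  0.076] [207. 174.]
scene small_lid_lip 0.73 [ 0.461 -0.3    0.068] [199. 246.]
scene jar 0.95 [0.644 0.005 0.001] [332. 303.]
scene jar 0.7 [0.771 0.058 0.   ] [366. 348.]
scene whetstone 0.55 [ 0.421 -0.006 -0.001] [312. 233.]
side large_case 0.82 [0.579 0.181 0.   ] [244. 315.]
side small_case 0.96 [ 0.188 -0.328 -0.001] [469. 242.]
side small_case 0.94 [ 0.796 -0.323  0.003] [273. 193.]
side small_
[... 151 characters left out ...]
. 287.]
side small_lid_hinge 0.94 [ 0.364 -0.219  0.071] [395. 224.]
side small_lid_hinge 0.91 [ 0.642 -0.201  0.07 ] [297. 204.]
side small_lid_hinge 0.77 [ 0.167 -0.369  0.071] [485. 214.]
side small_lid_lip 0.94 [ 0.731 -0.304  0.076] [287. 179.]
side small_lid_lip 0.89 [ 0.463 -0.294  0.076] [370. 201.]
side small_lid_lip 0.81 [ 0.683 -0.193  0.184] [281. 165.]
side jar 0.68 [0.488 0.149 0.095] [284. 286.]
side jar 0.61 [ 0.644 -0.001  0.002] [261. 263.]
side whetstone 0.67 [ 0.422 -0.008  0.002] [341. 286.]
side whetstone 0.24 [ 0.77   0.062 -0.004] [207. 265.]
0.9 [ 0.2291845  -0.47231491  0.23127121] [ 9.74598175e-01  2.23960702e-01  2.55126406e-06 -2.84100842e-05] 0.08539134123590177
```

View pics/scene0.png

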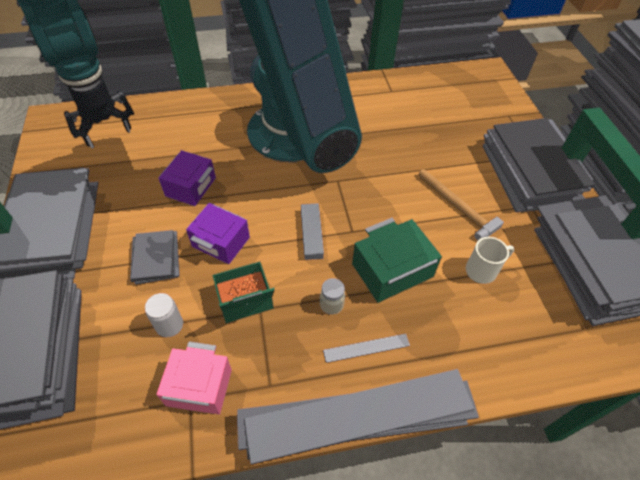

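View pics/side0.png

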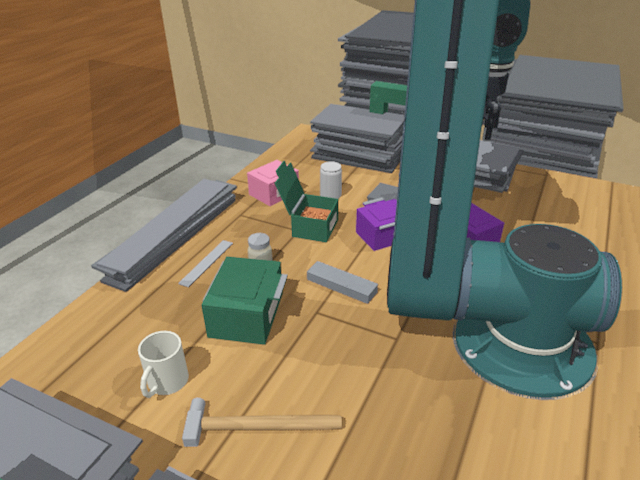

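The green small case stands at about (0.592, -0.210), scene pixel (243,290), with its lid open. The green large case is at about (0.579, 0.181), scene pixel (397,260), with its lid shut. The pink case (195,380) and purple ones (188,177), (218,232) are look-alikes. I'll go high to a point behind the small lid first.

Emit:
{"method": "carry_out", "body": {"plan": [[[20,10,40,0,0,-2,0],[50,30,60,0,0,-4,0],[90,55,75,0,0,-6,0],[135,80,80,0,0,-8,0],[180,105,80,0,0,-10,0],[225,130,80,0,0,-12,0],[265,155,80,0,0,-14,0],[305,178,80,0,0,-15,0]]]}}

```text
t: 1.9
ee_pos: [0.5355, -0.2932, 0.3113]
tcp_rot: [0.996, 0.095, 0.0, 0.0]
force: [0.2, -1.4, 0.4]
width: 0.0001
grip_force: 0.0
```

Emit:
{"method": "carry_out", "body": {"plan": [[[35,20,0,0,0,0,0],[70,40,0,0,0,0,0],[105,62,0,0,0,0,0],[140,82,0,0,0,0,0],[165,97,0,0,0,0,0],[180,105,0,0,0,0,0],[188,108,0,0,0,0,0],[188,108,0,0,0,0,0]]]}}

```text
t: 2.9
ee_pos: [0.7227, -0.1861, 0.3104]
tcp_rot: [0.995, 0.095, -0.0, -0.0]
force: [-0.2, 0.8, -0.1]
width: -0.0002
grip_force: 0.0
```

```bash
python3 - <<'E'
from h import *
s=env.read_state();print(s["t"],s["ee_pos"],s["tcp_rot"],s["width"],s["force"])
c="wrist"
cal=env.get_calibration(c); im=env.camera(c); cv2.imwrite("pics/w1.png",im)
for n in ["small_case","small_lid_hinge","small_lid_lip"]:
    for r in env.landmark_of(c,n)[:3]: print(n,round(r["score"],2),w(c,r["at"],cal).round(3))
E
```

```text
2.9 [ 0.72272938 -0.18612277  0.31041059] [ 9.95464531e-01  9.51327910e-02 -3.12249968e-04 -1.51418886e-04] -0.00018439051818989438 [-0.16177287  0.82819871 -0.14658732]
small_case 0.77 [ 0.595 -0.204 -0.002]
small_case 0.72 [ 0.646  0.002 -0.002]
small_case 0.59 [ 0.409 -0.245 -0.002]
small_lid_hinge 0.98 [ 0.64  -0.197  0.069]
small_lid_hinge 0.76 [ 0.845 -0.344  0.07 ]
small_lid_lip 0.61 [ 0.685 -0.191  0.181]
small_lid_lip 0.59 [ 0.727 -0.304  0.075]
```

View pics/w1.png

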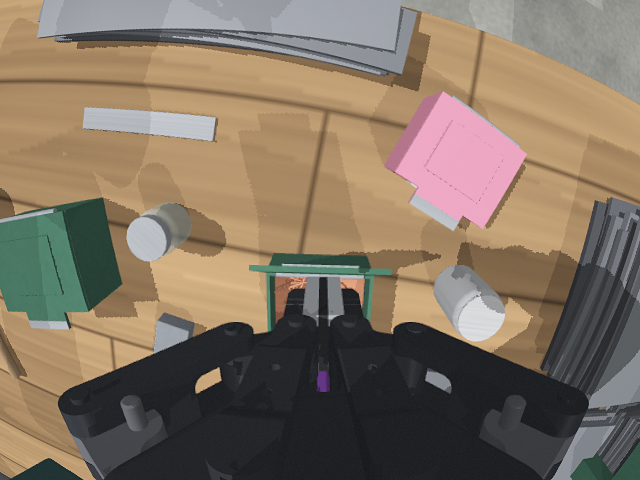

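The wrist picture shows the open lid edge-on at (320,268) with the fingers at (322,300), and nothing below the tips. I'll descend behind the lid and push gently towards the robot.

Emit:
{"method": "carry_out", "body": {"plan": [[[4,0,-20,0,0,0,0],[4,0,-45,0,0,0,0],[4,0,-70,0,0,0,0],[4,0,-95,0,0,0,0],[4,0,-120,0,0,0,0],[4,0,-138,0,0,0,0],[4,0,-148,0,0,0,0],[4,0,-148,0,0,0,0]]]}}

```text
t: 4.1
ee_pos: [0.7258, -0.1864, 0.1632]
tcp_rot: [0.996, 0.095, -0.0, -0.0]
force: [-0.0, -0.0, -0.4]
width: 0.0002
grip_force: 0.0
```

Emit:
{"method": "carry_out", "body": {"plan": [[[-6,-1,0,0,0,0,0],[-14,-3,0,0,0,0,0],[-22,-4,0,0,0,0,0],[-30,-6,0,0,0,0,0],[-38,-7,0,0,0,0,0],[-46,-9,0,0,0,0,0],[-54,-10,0,0,0,0,0],[-60,-11,0,0,0,0,0]]]}}

```text
t: 5.1
ee_pos: [0.6657, -0.1974, 0.1633]
tcp_rot: [0.995, 0.095, -0.0, -0.0]
force: [0.6, -0.5, 0.0]
width: -0.0001
grip_force: 0.1
```

Emit:
{"method": "carry_out", "body": {"plan": [[[-6,-1,0,0,0,0,0],[-13,-3,0,0,0,0,0],[-20,-4,0,0,0,0,0],[-27,-5,0,0,0,0,0],[-33,-6,0,0,0,0,0],[-38,-7,0,0,0,0,0],[-42,-8,0,0,0,0,0],[-42,-8,0,0,0,0,0]]]}}

```text
t: 6.1
ee_pos: [0.624, -0.2054, 0.1634]
tcp_rot: [0.995, 0.095, 0.0, 0.0]
force: [-0.1, -0.5, -0.5]
width: 0.0
grip_force: 0.0
```

```bash
python3 - <<'E'
from h import *
s=env.read_state();print(s["t"],s["ee_pos"],s["force"])
for c in ("side","scene"):
    cal=env.get_calibration(c); im=env.camera(c); cv2.imwrite(f"pics/{c}2.png",im)
    for n in ["small_case","small_lid_hinge","small_lid_lip"]:
        for r in env.landmark_of(c,n)[:4]: print(c,n,round(r["score"],2),w(c,r["at"],cal).round(3))
E
```

```text
6.1 [ 0.62401613 -0.20542028  0.16336952] [-0.10027084 -0.46693786 -0.47143214]
side small_case 0.96 [ 0.405 -0.255 -0.001]
side small_case 0.56 [ 0.797 -0.326  0.004]
side small_lid_hinge 0.75 [ 0.641 -0.201  0.07 ]
side small_lid_hinge 0.66 [ 0.836 -0.342  0.066]
side small_lid_hinge 0.61 [ 0.164 -0.366  0.072]
side small_lid_hinge 0.43 [0.635 0.199 0.093]
side small_lid_lip 0.84 [ 0.732 -0.304  0.076]
side small_lid_lip 0.79 [ 0.592 -0.206  0.184]
scene small_case 0.86 [ 0.597 -0.207 -0.003]
scene small_case 0.76 [ 0.188 -0.325 -0.   ]
scene small_case 0.71 [ 0.41  -0.255 -0.001]
scene small_case 0.62 [ 0.796 -0.327  0.004]
scene small_lid_hinge 0.9 [ 0.841 -0.341  0.069]
scene small_lid_hinge 0.87 [ 0.162 -0.367  0.072]
scene small_lid_hinge 0.67 [ 0.639 -0.2    0.074]
scene small_lid_lip 0.66 [ 0.729 -0.302  0.071]
scene small_lid_lip 0.57 [ 0.587 -0.206  0.178]
scene small_lid_lip 0.55 [ 0.462 -0.293  0.07 ]
```

View pics/side2.png

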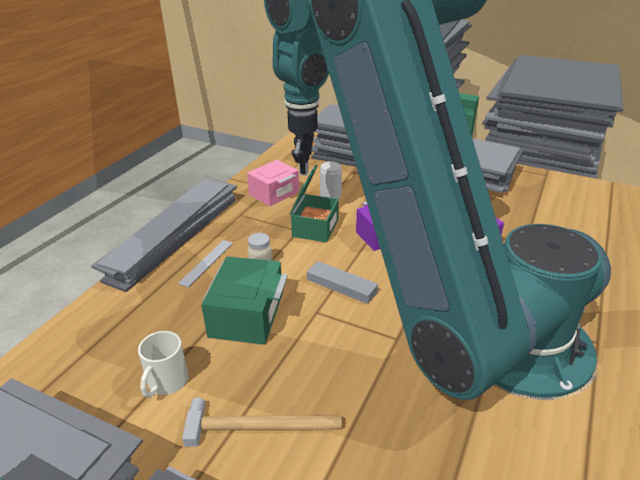

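The lid at (308,182) is about 25° to the front of upright and falling away from the fingers. I'll lift clear, confirm it shuts, and go in front of the large case.

Emit:
{"method": "carry_out", "body": {"plan": [[[5,0,5,0,0,0,0],[5,0,25,0,0,0,0],[5,0,55,0,0,0,0],[5,0,85,0,0,0,0],[-5,10,115,0,0,0,0],[-25,35,135,0,0,0,0],[-50,70,145,0,0,2,0],[-75,110,147,0,0,3,0]]]}}

```text
t: 7.5
ee_pos: [0.5489, -0.0946, 0.3112]
tcp_rot: [0.993, 0.121, 0.001, 0.0]
force: [-0.6, -0.3, -0.4]
width: 0.0002
grip_force: 0.0
```

Emit:
{"method": "carry_out", "body": {"plan": [[[-25,35,0,0,0,1,0],[-50,70,0,0,0,2,0],[-75,105,0,0,0,3,0],[-100,140,0,0,0,4,0],[-125,170,0,0,0,4,0],[-145,195,0,0,0,4,0],[-155,210,0,0,0,4,0],[-155,210,0,0,0,4,0]]]}}

```text
t: 8.5
ee_pos: [0.394, 0.1154, 0.3109]
tcp_rot: [0.988, 0.156, 0.001, 0.0]
force: [0.2, -0.3, -0.1]
width: 0.0001
grip_force: 0.0
```

```bash
python3 - <<'E'
from h import *
s=env.read_state();print(s["t"],s["ee_pos"],s["tcp_rot"])
for c in ("wrist","scene","side"):
    cal=env.get_calibration(c); im=env.camera(c); cv2.imwrite(f"pics/{c}3.png",im)
    for n in ["large_case","large_lid_hinge","large_lid_lip","small_case","small_lid_lip"]:
        for r in env.landmark_of(c,n)[:4]: print(c,n,round(r["score"],2),w(c,r["at"],cal).round(3))
E
```

```text
8.5 [0.39399089 0.11538939 0.31092727] [9.87701283e-01 1.56351879e-01 5.15580044e-04 5.17219578e-06]
wrist large_case 0.67 [ 0.577  0.176 -0.002]
wrist large_case 0.31 [ 0.641 -0.198  0.07 ]
wrist large_lid_hinge 0.51 [ 0.521 -0.22   0.069]
wrist large_lid_lip 0.79 [0.493 0.152 0.091]
wrist small_case 0.95 [ 0.594 -0.205 -0.003]
wrist small_case 0.93 [ 0.407 -0.25  -0.005]
wrist small_case 0.29 [ 0.643 -0.199  0.069]
wrist small_lid_lip 0.7 [ 0.523 -0.218  0.07 ]
wrist small_lid_lip 0.7 [ 0.464 -0.295  0.072]
scene large_case 0.72 [ 0.391  0.419 -0.   ]
scene large_case 0.63 [0.579 0.179 0.001]
scene large_lid_hinge 0.84 [0.638 0.194 0.091]
scene large_lid_lip 0.61 [0.489 0.15  0.096]
scene small_case 0.96 [ 0.411 -0.254 -0.001]
scene small_case 0.93 [ 0.593 -0.207 -0.003]
scene small_case 0.92 [ 0.19  -0.329  0.003]
scene small_case 0.89 [ 0.796 -0.328 -0.002]
scene small_lid_lip 0.96 [ 0.459 -0.298  0.069]
scene small_lid_lip 0.94 [ 0.525 -0.215  0.076]
scene small_lid_lip 0.69 [ 0.227 -0.264  0.075]
scene small_lid_lip 0.56 [ 0.725 -0.304  0.07 ]
side large_case 0.61 [0.576 0.178 0.   ]
side large_lid_hinge 0.78 [0.636 0.197 0.091]
side large_lid_lip 0.64 [0.492 0.15  0.094]
side small_case 0.94 [ 0.408 -0.255  0.001]
side small_case 0.94 [ 0.793 -0.327  0.005]
side small_case 0.91 [ 0.189 -0.332  0.001]
side small_case 0.72 [ 0.591 -0.211  0.003]
side small_lid_lip 0.97 [ 0.223 -0.266  0.075]
side small_lid_lip 0.96 [ 0.518 -0.219  0.078]
side small_lid_lip 0.74 [ 0.463 -0.296  0.076]
side small_lid_lip 0.73 [ 0.731 -0.303  0.075]
```

View pics/wrist3.png

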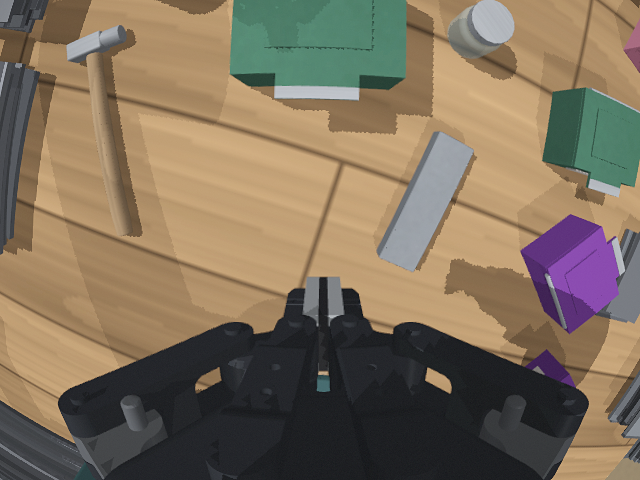

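The small lid is shut: its lip reads z≈0.07 and the green case is unmoved at (610,130). The large lip shows at (316,92), straight ahead of the fingers. Next I'll tilt the fingers forward by 50° and come down in front of the lip.

Emit:
{"method": "carry_out", "body": {"plan": [[[6,2,-15,2.4,-7.6,0,0],[12,4,-35,4.8,-15.3,0,0],[18,7,-60,7.2,-22.9,0,0],[24,9,-85,9.6,-30.5,0,0],[30,12,-110,12,-38.2,0,0],[36,14,-130,15,-47.7,0,0],[42,16,-145,15,-47.7,0,0],[42,16,-150,15,-47.7,0,0]]]}}

```text
t: 10.4
ee_pos: [0.4427, 0.1304, 0.1732]
tcp_rot: [0.898, 0.142, 0.413, -0.062]
force: [-0.4, 0.3, -1.0]
width: 0.0001
grip_force: 0.0
```

```bash
python3 - <<'E'
from h import *
from scipy.spatial.transform import Rotation as R
s=env.read_state();print(s["t"],s["ee_pos"],np.array(s["joint_positions"]).round(2)); M=R.from_quat(s["tcp_rot"]).as_matrix();print(M.round(3))
E
```

```text
10.4 [0.44266619 0.13044984 0.17323561] [-0.07 -0.22 -1.18 -0.22  0.28  2.88]
[[ 0.619  0.306  0.723]
 [ 0.203 -0.952  0.229]
 [ 0.759  0.005 -0.651]]
```

Joint 3 is at its limit, so I'll use less tilt (about 40°) while coming down in front of the lip.

Emit:
{"method": "carry_out", "body": {"plan": [[[3,1,0,-1.5,4.8,0,0],[6,2,-5,-3,9.5,0,0],[8,3,-20,-3,9.5,0,0],[10,4,-40,-3,9.5,0,0],[12,5,-60,-3,9.5,0,0],[14,6,-80,-3,9.5,0,0],[14,6,-95,-3,9.5,0,0],[14,6,-98,-3,9.5,0,0]]]}}

```text
t: 11.4
ee_pos: [0.4573, 0.1371, 0.0763]
tcp_rot: [0.932, 0.147, 0.329, -0.051]
force: [0.2, -0.1, 0.3]
width: -0.0002
grip_force: 0.0
```

```bash
python3 - <<'E'
from h import *
from scipy.spatial.transform import Rotation as R
s=env.read_state();print(s["t"],s["ee_pos"],np.array(s["joint_positions"]).round(2)); M=R.from_quat(s["tcp_rot"]).as_matrix();print(M.round(3))
cv2.imwrite("pics/wrist4.png",env.camera("wrist"))
c="side"; im=env.camera(c); cv2.imwrite("pics/side4.png",cv2.resize(im[180:380,150:400],None,fx=3,fy=3))
E
```

```text
11.4 [0.45730114 0.137086   0.07632253] [ 0.    0.05 -1.18 -0.31  0.19  2.9 ]
[[ 0.741  0.307  0.597]
 [ 0.241 -0.952  0.191]
 [ 0.627  0.002 -0.779]]
```

View pics/wrist4.png

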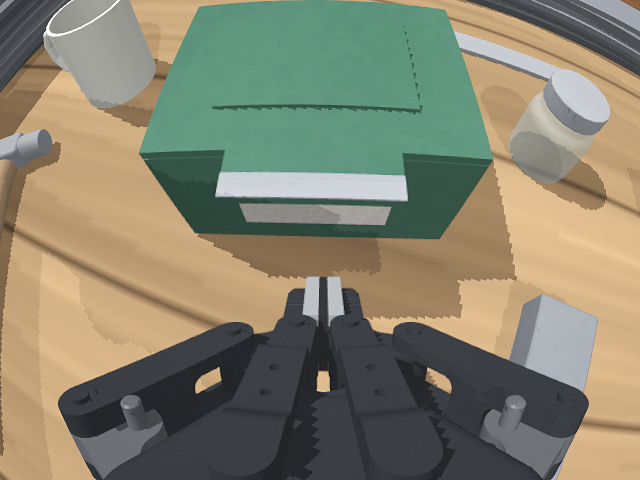

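The fingertips at (323,280) are lined up with the lip at (312,185). I'll lower slightly and slide under the lip.

Emit:
{"method": "carry_out", "body": {"plan": [[[3,1,-5,0,0,0,0],[6,2,-10,0,0,0,0],[10,3,-14,0,0,0,0],[16,5,-14,0,0,0,0],[23,7,-14,0,0,0,0],[30,9,-14,0,0,0,0],[36,11,-14,0,0,0,0],[38,12,-14,0,0,0,0]]]}}

```text
t: 12.5
ee_pos: [0.4962, 0.1492, 0.0633]
tcp_rot: [0.931, 0.147, 0.33, -0.051]
force: [0.2, 0.9, -0.1]
width: -0.0004
grip_force: 0.0
```

```bash
python3 - <<'E'
from h import *
s=env.read_state();print(s["t"],s["ee_pos"],s["force"],np.array(s["joint_positions"]).round(2))
im=env.camera("wrist");cv2.imwrite("pics/wrist5.png",im)
E
```

```text
12.5 [0.49616934 0.14920427 0.0633233 ] [ 0.22842551  0.87408282 -0.06595375] [ 0.04  0.15 -1.13 -0.37  0.17  2.93]
```

View pics/wrist5.png

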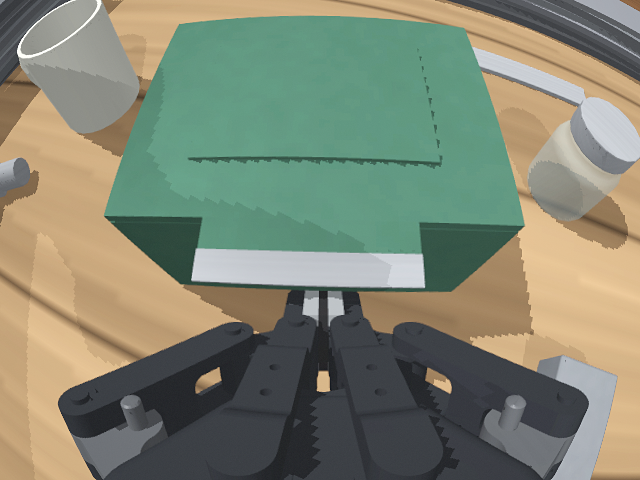

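The fingertips are hidden under the lip at (322,290), with no force. I'll swing the lid up along its arc.

Emit:
{"method": "carry_out", "body": {"plan": [[[0,0,10,0,0,0,0],[0,0,22,0,0,0,0],[1,0,35,0,0,0,0],[2,1,47,0,0,0,0],[5,1,59,0,0,0,0],[8,3,71,0,0,0,0],[13,4,82,0,0,0,0],[18,6,93,0,0,0,0]]]}}

```text
t: 13.55
ee_pos: [0.5133, 0.155, 0.1563]
tcp_rot: [0.931, 0.147, 0.33, -0.051]
force: [-0.5, -0.4, -0.8]
width: -0.0
grip_force: 0.4
```

```bash
python3 - <<'E'
from h import *
s=env.read_state();print(s["t"],s["ee_pos"],s["force"],np.array(s["joint_positions"]).round(2))
for c in ("scene","side"):
    cal=env.get_calibration(c); env.camera(c)
    for n in ["large_case","large_lid_hinge","large_lid_lip"]:
        for r in env.landmark_of(c,n)[:2]: print(c,n,round(r["score"],2),w(c,r["at"],cal).round(3))
E
```

```text
13.55 [0.51325065 0.15503924 0.1562565 ] [-0.4803688  -0.43813921 -0.82663723] [ 0.06 -0.02 -0.9   0.03  0.16  2.94]
scene large_case 0.74 [ 0.579  0.181 -0.002]
scene large_lid_hinge 0.72 [0.637 0.196 0.089]
scene large_lid_hinge 0.38 [ 0.423 -0.009 -0.003]
scene large_lid_lip 0.75 [0.515 0.158 0.176]
scene large_lid_lip 0.5 [ 0.524 -0.215  0.076]
side large_case 0.92 [0.575 0.18  0.001]
side large_case 0.57 [0.637 0.197 0.093]
side large_lid_hinge 0.88 [0.636 0.199 0.092]
side large_lid_lip 0.92 [0.515 0.159 0.175]
```

Emit:
{"method": "carry_out", "body": {"plan": [[[6,2,10,0,0,0,0],[13,4,20,0,0,0,0],[22,7,29,0,0,0,0],[31,10,38,0,0,0,0],[40,12,45,0,0,0,0],[50,16,52,0,0,0,0],[60,19,57,0,0,0,0],[71,22,62,0,0,0,0]]]}}

```text
t: 14.95
ee_pos: [0.5853, 0.1773, 0.2184]
tcp_rot: [0.931, 0.147, 0.33, -0.051]
force: [-1.3, 0.6, -0.8]
width: 0.0001
grip_force: 0.2
```

Emit:
{"method": "carry_out", "body": {"plan": [[[11,3,4,0,0,0,0],[23,7,7,0,0,0,0],[35,11,9,0,0,0,0],[46,14,9,0,0,0,0],[56,17,9,0,0,0,0],[64,20,8,0,0,0,0],[70,22,7,0,0,0,0],[74,23,7,0,0,0,0]]]}}

```text
t: 15.95
ee_pos: [0.6588, 0.2002, 0.2249]
tcp_rot: [0.931, 0.147, 0.33, -0.051]
force: [-0.4, -1.1, 0.7]
width: -0.0002
grip_force: 0.0
```

```bash
python3 - <<'E'
from h import *
s=env.read_state();print(s["t"],s["ee_pos"],s["force"],np.array(s["joint_positions"]).round(2))
for c in ("scene","side"):
    cal=env.get_calibration(c); cv2.imwrite(f"pics/{c}6.png",env.camera(c))
    for n in ["large_case","large_lid_hinge","large_lid_lip"]:
        for r in env.landmark_of(c,n)[:2]: print(c,n,round(r["score"],2),w(c,r["at"],cal).round(3))
E
```

```text
15.95 [0.65883794 0.20017071 0.22491887] [-0.43861758 -1.14573985  0.7098738 ] [ 0.13  0.15 -0.48  0.26  0.11  3.  ]
scene large_case 0.84 [ 0.579  0.183 -0.003]
scene large_case 0.17 [ 0.596 -0.206 -0.004]
scene large_lid_hinge 0.73 [0.637 0.196 0.091]
scene large_lid_lip 0.63 [0.688 0.208 0.238]
side large_case 0.76 [0.573 0.179 0.002]
side large_case 0.48 [ 0.645 -0.004  0.009]
side large_lid_hinge 0.88 [0.634 0.194 0.09 ]
side large_lid_lip 0.61 [0.696 0.211 0.234]
side large_lid_lip 0.29 [0.576 0.18  0.001]
```

View pics/side6.png

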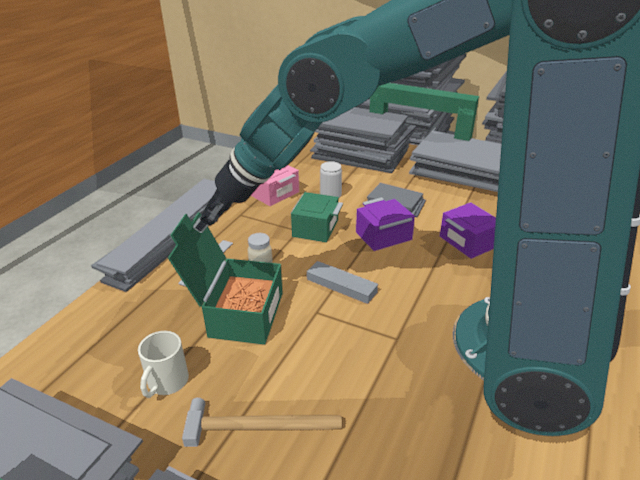

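The large lid at (197,260) leans back past upright, the small case at (316,215) is shut, and everything else is in place. I'll back off and up.

Emit:
{"method": "carry_out", "body": {"plan": [[[-6,-2,3,0,0,0,0],[-20,-6,10,0,0,0,0],[-40,-12,25,0,0,0,0],[-60,-18,45,0,0,0,0],[-80,-25,65,0,0,0,0],[-95,-30,80,0,0,0,0],[-100,-32,85,0,0,0,0],[-100,-32,85,0,0,0,0]]]}}

```text
t: 17.35
ee_pos: [0.5584, 0.1679, 0.3105]
tcp_rot: [0.931, 0.147, 0.33, -0.051]
force: [-0.9, 0.5, 1.0]
width: 0.0006
grip_force: 0.0
```

```bash
python3 - <<'E'
from h import *
for c in ("scene","side"):
    cal=env.get_calibration(c); cv2.imwrite(f"pics/{c}7.png",env.camera(c))
    for n in ["large_case","large_lid_lip","small_case","small_lid_lip"]:
        for r in env.landmark_of(c,n)[:4]: print(c,n,round(r["score"],2),w(c,r["at"],cal).round(3))
s=env.read_state();print(s["t"],s["ee_pos"],s["force"])
E
```

```text
scene large_case 0.96 [ 0.579  0.18  -0.002]
scene large_lid_lip 0.92 [0.699 0.21  0.237]
scene large_lid_lip 0.49 [0.639 0.199 0.089]
scene small_case 0.94 [ 0.595 -0.205 -0.002]
scene small_case 0.88 [ 0.797 -0.326  0.003]
scene small_case 0.87 [ 0.409 -0.253  0.002]
scene small_case 0.78 [ 0.191 -0.328  0.001]
scene small_lid_lip 0.88 [ 0.224 -0.267  0.074]
scene small_lid_lip 0.79 [ 0.525 -0.216  0.074]
scene small_lid_lip 0.65 [ 0.724 -0.306  0.069]
scene small_lid_lip 0.55 [ 0.462 -0.297  0.066]
side large_case 0.86 [0.576 0.175 0.001]
side large_case 0.5 [0.635 0.198 0.092]
side large_lid_lip 0.63 [0.697 0.214 0.233]
side small_case 0.84 [ 0.19  -0.328  0.004]
side small_case 0.75 [ 0.593 -0.211  0.001]
side small_case 0.67 [ 0.794 -0.328  0.007]
side small_case 0.57 [ 0.407 -0.255 -0.001]
side small_lid_lip 0.78 [ 0.519 -0.216  0.075]
side small_lid_lip 0.75 [ 0.226 -0.264  0.076]
side small_lid_lip 0.74 [ 0.729 -0.305  0.076]
side small_lid_lip 0.6 [ 0.463 -0.296  0.076]
17.85 [0.55871353 0.1681011  0.30993917] [-0.38791386 -0.36840592 -0.37254277]
```

View pics/scene7.png

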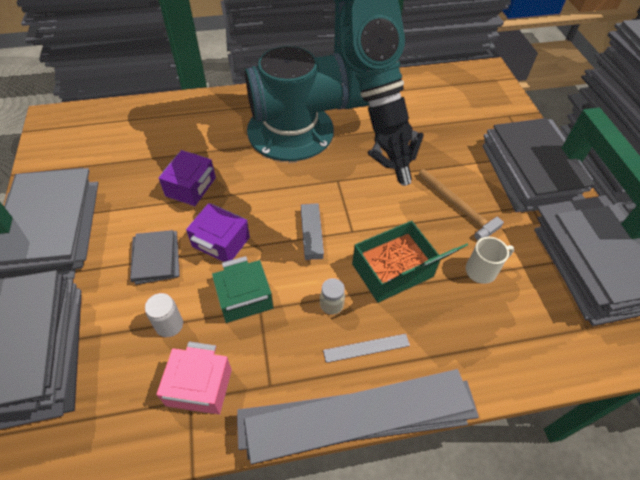

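The small green case is shut (243,290), the large one is open with its lid leaning back (450,255), nothing else has moved and the arm is clear.

```bash
python3 -c "
from plant import env
print(env.finish_job())"
```

```text
the job is handed in; nothing more can be done
None
```

The small nail case's lid is shut and the large case's lid stays open leaning back at its stop; in the last pictures both cases and everything else were where they started, and the job is handed in at about 18 s of the 58 s.

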